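# Pack one timer kit on the kitting board

### The job

Make up one kit on the grey kitting board: lay the loose timer in the larger recess, stand the narrow carton in the smaller recess, lay the single mounting frame flat over the square block, and lay the screwdriver in the long cradle, midway along it. Everything rests flat on the floor of its own holder, square with it and roughly in its middle (the frame may be turned any way). Leave the wide carton and the timer that is already clipped to its plate where they are.

Things in the scene. Friction and masses are not known exactly. Their poses are not given: they have to be found in the camera images.
- timer_mid (a point): Loose beige plug-in panel timer lying on its side, 47 x 84 x 48 mm; black round pin base at one end, round bezel at the other. Point: middle of the body, 23 mm above its underside. Its y axis runs along the 84 mm length, z is up; the body is 44 mm wide across x. About 0.11 kg.
- carton_mid (a point): Narrow white carton, 37 (x) x 66 (y) x 56 (z) mm, standing. Point: its centre, 28 mm above its underside. About 0.09 kg.
- frame_mid (a point): Single white mounting frame, an open square ring lying flat: 50 mm outside, 44 mm inside, walls 3 mm thick, 11 mm high. A snap tab (2 mm out, top at 17 mm) stands on each of the two sides facing along x; grip the plain sides facing along y, 50 mm apart. Point: centre of the ring, 6 mm above its underside. 12 g.
- driver_mid (a point): Screwdriver lying flat, 185 mm long, black and red handle 28 mm wide, 26 mm high. Point: middle of its length, 13 mm above its underside. Its y axis points along the shaft to the tip: the handle runs from 92 mm behind the point to 7 mm ahead of it (grip about 40 mm behind); the thin shaft lies ahead. 85 g.
- wide_carton_mid (a point): Look-alike, not part of the kit: white carton twice as wide as the narrow one, 74 (x) x 66 (y) x 56 (z) mm. Point: its centre.
- clipped_mid (a point): Look-alike, not part of the kit: a beige timer standing upright, already clipped into a white carrier plate, 68 x 128 x 81 mm over all. Point: its middle, 38 mm above its underside.
- timer_nest: Fixed on the low grey board, deck 6 mm above the bench. Origin: centre of its underside; x away from robot, y along board. Holder, black floor, white walls, 112 (x) x 82 (y) mm with the larger recess: 102 (x) x 64 (y) mm inside, floor 4 mm, wall tops 16 mm above the origin. The timer lies in it, length along the holder's x, either way round. The three holders stand side by side in any order, 90 mm apart.
- carton_nest: Fixed on the low grey board, deck 6 mm above the bench. Origin: centre of its underside; x away from robot, y along board. Holder, black floor, white walls, 112 (x) x 82 (y) mm with the smaller recess: 84 (x) x 55 (y) mm inside, floor 4 mm, wall tops 16 mm above the origin. The narrow carton stands in it, its 66 mm depth along the holder's x, either way round.
- frame_nest: Fixed on the low grey board, deck 6 mm above the bench. Origin: centre of its underside; x away from robot, y along board. Flat black holder 112 (x) x 82 (y) mm, no walls, with a white square block 26 x 26 mm in its middle; plate top 4 mm, block top 14 mm above the origin. The frame goes over the block and lies flat on the plate.
- tool_cradle: Fixed on the low grey board, deck 6 mm above the bench. Origin: centre of its underside; x away from robot, y along board. Cradle, black floor, white walls, on the robot's side of the board, inside 207 (y) x 46 (x) mm; floor 2 mm, walls 12 mm above the origin. Its long walls are gapped from 11 to 76 mm either side of the middle, for fingers beside the handle. The screwdriver lies in it along y, either way round, middle on middle.
Mind the look-alikes: they are no part of the job. Leave any blue look-alike of the part that bears carton_mid alone. What is shaped like the part that bears frame_mid but turquoise is not meant.

How it is judged:
At the end, for the whole second after the job is handed in: Timer, narrow carton, frame and screwdriver rest still in their own holders: centres within 13 mm of its middle in x and y, 5 mm in height (screwdriver 6), lengthwise within 0.3 rad (frame any), level within 0.15 rad; wide carton and clipped timer within 20 mm of their start (x of timer_mid in the frame of timer_nest between -0.013 and 0.013 m and y of timer_mid in the frame of timer_nest between -0.013 and 0.013 m and z of timer_mid in the frame of timer_nest between 0.022 and 0.032 m and angle between the y axis of timer_mid and the x axis of timer_nest, either way round below 0.3 rad and linear speed of each of timer, carton, frame, driver below 0.02 m/s and x of carton_mid in the frame of carton_nest between -0.013 and 0.013 m and y of carton_mid in the frame of carton_nest between -0.013 and 0.013 m and z of carton_mid in the frame of carton_nest between 0.027 and 0.037 m and angle between the y axis of carton_mid and the x axis of carton_nest, either way round below 0.3 rad and x of frame_mid in the frame of frame_nest between -0.013 and 0.013 m and y of frame_mid in the frame of frame_nest between -0.013 and 0.013 m and z of frame_mid in the frame of frame_nest between 0.005 and 0.015 m and x of driver_mid in the frame of tool_cradle between -0.013 and 0.013 m and y of driver_mid in the frame of tool_cradle between -0.013 and 0.013 m and z of driver_mid in the frame of tool_cradle between 0.009 and 0.021 m and angle between the y axis of driver_mid and the y axis of tool_cradle, either way round below 0.3 rad and angle between each of timer_mid, carton_mid, frame_mid's own z axis and vertical below 0.15 rad and distance of each of wide_carton_mid, clipped_mid from where it was at the start of the episode below 0.02 m); the robot touches nothing.
It fails at once if the wide carton is shifted by more than 20 mm (distance of wide_carton_mid from where it was at the start of the episode above 0.02 m).
It fails at once if the clipped timer on its plate is shifted by more than 20 mm (distance of clipped_mid from where it was at the start of the episode above 0.02 m).
It also fails if it takes over 128 s, if anything falls off the work surface, if the arm or the gripper's body presses on something with over 40 N, if the wrist force passes 120 N, or if a joint passes its speed limit or range.

### The arm

A 6-joint arm with a two-finger parallel gripper is mounted at the origin on a cart in front of the work surface, level with it; the furniture and walls round the work are solid. World frame = base frame: x ahead of the robot, y to its left, z up, the work surface at z = 0. Lengths are in m, angles in rad, forces in N, time in s.
With the tool pointing down it reaches from about 0.35 to 0.975 m from the base axis. Payload 4.9 kg.
Tool frame: the origin (TCP) lies midway between the tips of the shut fingers; the grasp point (between the pads) lies 19 mm behind it; z points along the fingers, y is the line along which they close (so a half turn about z gives the same grasp; the last joint's range is limited). The gripper opens to 85 mm and grips with 20 to 120 N. Pads are 22 mm wide; open, the fingers measure 114 mm over their backs; the gripper's body (76 mm by 85 mm) begins 54 mm behind the grasp point. The pads swing forward as they close: fully open they stand 13 mm farther back than shut.
Start: joints at [1.149, 0.053, 1.613, -0, 1.476, -0.119], TCP at [0.186, 0.597, 0.231] pointing down, gripper open.
Joint ranges: [-3.01, 3.01], [-1.01, 2.22], [0.06, 2.58], [-1.02, 4.17], [0.09, 2.62], [-3.14, 3.14]. Speed limits (rad/s): [2.57, 2.57, 3.14, 3.14, 3.14, 3.14].

### API

Orientations are given as a unit quaternion [w, x, y, z].
In Python, from plant import state, grab_frame, camera_info, job_done, spot_in, masks_of, pinpoint gives the robot as it stands.
- The arm moves only by the shell command python3 -m handwheel 'ROWS' [OPENING]. ROWS is JSON, a list that holds one entry, the list of rows, each a list of 6 numbers: the shift along the world's x, y, z in m, then the turn, a rotation vector about the world's x, y, z in degrees. In form: [[[tx, ty, tz, ax, ay, az], ...]]. A call has 1 to 20 rows; each row shifts and turns the commanded pose from where the row before left it; what a row does not reach is not made up. A row lasts 1/12 s, in which the tool goes at most 41.7 mm and 7.16 degrees, less where a joint would pass 70% of its speed; a pose out of reach is approached as far as the arm can. A call is refused whole if a number of a shift passes 0.0417 or a number of a turn 7.16, either way. A call with a gripper value outside its range is refused whole. OPENING is the opening, from 0 (shut) to 1 (fully open), set as the call begins (- or left out, the last holds). The fingers move at their own pace and stop on an object; the grip force is fixed at half the most. Time passes only in rows, so rows that do not move let the fingers close. It gives the time, the measured TCP pose, the force, the opening and the grip force at its end, in the units of the state.
- state(): the state, without advancing time (a new reading comes with each control period).
- grab_frame(name): name is "scene" or "top"; returns (picture, depth): 400x640x3 uint8, blue, green, red; 400x640 float32, m along the optical axis (not along the pixel's ray), 0 where there is no reading.
- camera_info(name): a dict with "fx", "fy", "cx", "cy" (pixels), "T" (4x4, takes a point from camera to world coordinates). Camera axes: x right, y up, looking along -z (the intrinsics and any distortion apply to the point x, -y, -z); pixel columns grow to the right and rows downward; lengths in m; the calibration is good to about 2 mm. A picture is of the moment at which its call begins. camera_info takes no time and is no camera call.
- job_done(): hands the job in; it is judged then, once.
Trained networks look in the newest picture that a camera, given by its name, has taken for a name from the list of things; names that differ only in an ending like _2 or _b are one class to them, and where a whole thing is asked for, a point or a joint stands for the part that bears it (a point fixed in the world has none). Each returns a list of dicts, best first, with "conf" (0 to 1); they miss things now and then, are a little off and sometimes report something else, mostly with a low value. They report only what shows in the picture. A call takes as long as a camera call. They do not tell look-alikes from the thing itself.
- spot_in(camera, thing): "box" ([left, top, width, height] in pixels, round what is visible of it).
- masks_of(camera, thing): "region" (400x640 bool, what is visible of it) and "box" ([left, top, width, height] in pixels, round what is visible of it).
- pinpoint(camera, thing): "position" ([column, row] in pixels: a listed point, or the origin of a listed thing).
The state is a dict: "time": time; "joint_pos": joint angles; "joint_vel": joint speeds; "joint_efforts": joint torques, N m; "tool_pos": TCP position; "tool_rot": TCP orientation; "contact_force": force on the tool from outside, world axes, zero at the start; "ft_torque": the same for the moment, N m; "gripper_width": opening from 0.0 (shut) to 1.0 (fully open); "grasp_force": force on a finger pad.
Only numpy, scipy, OpenCV 4.12 (cv2) and the standard library are available. Lean on these libraries where they do the work, as an engineer would, in place of code of your own. Each camera call takes 0.05 s, during which the arm holds its last target. There are 200 camera calls.

## Working session

There is one attempt and no reset: what is moved stays moved. The work goes in short steps, Python scripts to look and compute and a shell command to move; the robot and the scene stay as the last step left them, time stands still between calls to the robot, and variables do not carry over. Pictures are saved under pics/ and viewed, at most 14 in all, crops included, and the job is handed in when it is done.

```bash
mkdir -p pics; cat > h.py <<'E'
import numpy as np, cv2
from plant import *
def world(cam,u,v,depth=None,z=None):
    c=camera_info(cam);T=np.array(c["T"])
    d=np.array([(u-c["cx"])/c["fx"],-(v-c["cy"])/c["fy"],-1.0])
    if z is not None:
        r=T[:3,:3]@d; return T[:3,3]+r*(z-T[2,3])/r[2]
    return T[:3,:3]@(d*depth)+T[:3,3]
def cloud(cam,depth):
    c=camera_info(cam);T=np.array(c["T"])
    v,u=np.mgrid[:400,:640]
    p=np.stack([(u-c["cx"])/c["fx"]*depth,-(v-c["cy"])/c["fy"]*depth,-depth],-1)
    w=p@T[:3,:3].T+T[:3,3]; w[depth<=0]=np.nan; return w
E
python3 - <<'E'
from h import *
s=state();print(s)
for n in("scene","top"):
    c=camera_info(n);print(n,{k:np.round(x,3).tolist() for k,x in c.items() if not isinstance(x,str)})
    p,d=grab_frame(n);cv2.imwrite(f"pics/{n}0.png",p);np.save(f"{n}0.npy",d)
    for t in("timer_mid","carton_mid","frame_mid","driver_mid","wide_carton_mid","clipped_mid","timer_nest","carton_nest","frame_nest","tool_cradle"):
        for q in pinpoint(n,t)[:3]:
            u,v=q["position"];dd=d[int(np.clip(v,0,399)),int(np.clip(u,0,639))]
            print(n,t,round(q["conf"],2),np.round([u,v]),np.round(world(n,u,v,dd),3))
print(state()["time"])
E
```

```text
{'time': 0.0, 'joint_pos': array([ 1.14899100e+00,  5.33847018e-02,  1.61433971e+00, -1.79623250e-05,
        1.47600729e+00, -1.18996157e-01]), 'joint_vel': array([ 5.63490496e-04,  5.99606194e-05, -1.08037353e-03, -1.16988387e-04,
        4.43749380e-04,  5.52475495e-05]), 'joint_efforts': array([-1.49341635e-03, -3.93672073e+01, -3.70180321e+01, -7.07467279e-05,
        6.90075583e-03,  7.53090518e-06]), 'tool_pos': array([0.18611264, 0.59597025, 0.23001846]), 'tool_rot': array([-2.77074224e-04,  1.50825862e-01,  9.88559768e-01, -1.03305183e-03]), 'contact_force': array([-0.24542831,  0.05336778, -0.35925122]), 'ft_torque': array([ 0.03013089, -0.03771424, -0.019824  ]), 'grasp_force': 0.0, 'gripper_width': 0.9995902999191357}
scene {'fx': 411.647, 'fy': 411.647, 'cx': 317.032, 'cy': 197.895, 'T': [[-0.637, 0.443, -0.631, -0.241], [-0.771, -0.374, 0.515, 0.628], [-0.008, 0.814, 0.58, 0.729], [0.0, 0.0, 0.0, 1.0]]}
scene timer_mid 0.74 [369. 160.] [ 0.567 -0.258  0.036]
scene carton_mid 0.88 [410. 176.] [ 0.419 -0.287  0.035]
scene carton_mid 0.71 [430. 187.] [ 0.326 -0.264  0.048]
[... 1018 characters left out ...]
op timer_mid 0.85 [411. 159.] [ 0.581 -0.287  0.046]
top carton_mid 0.76 [414. 212.] [ 0.427 -0.287  0.06 ]
top carton_mid 0.75 [409. 244.] [ 0.339 -0.27   0.054]
top carton_mid 0.67 [451. 233.] [ 0.366 -0.388  0.058]
top frame_mid 0.43 [167. 240.] [0.368 0.426 0.001]
top frame_mid 0.41 [220. 170.] [0.571 0.267 0.002]
top driver_mid 0.71 [163. 181.] [0.541 0.433 0.016]
top wide_carton_mid 0.59 [211. 221.] [0.419 0.282 0.058]
top clipped_mid 0.98 [455. 176.] [ 0.527 -0.41   0.046]
top timer_nest 0.66 [309. 168.] [0.568 0.006 0.006]
top carton_nest 0.7 [341. 167.] [ 0.568 -0.088  0.01 ]
top frame_nest 0.74 [280. 161.] [0.591 0.09  0.016]
top tool_cradle 0.72 [304. 204.] [0.463 0.024 0.011]
1.1
```

```bash
python3 - <<'E'
import cv2
p=cv2.imread("pics/top0.png");cv2.imwrite("pics/top0c.png",cv2.resize(p[110:290,130:490],None,fx=2.2,fy=2.2,interpolation=cv2.INTER_CUBIC))
E
```

```text
(no output)
```

View pics/top0c.png

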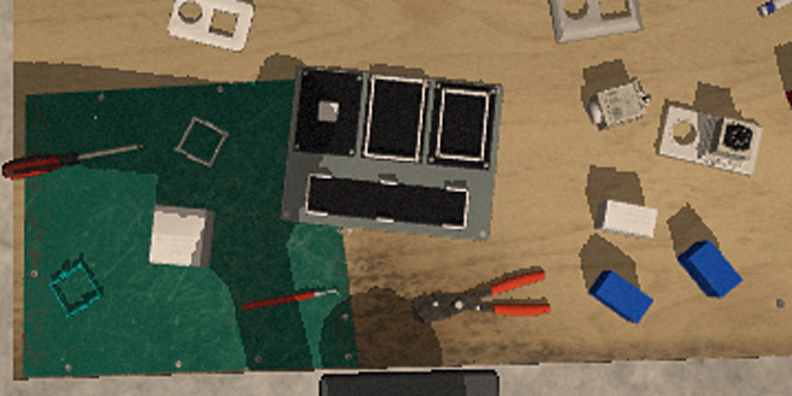

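View pics/scene0.png

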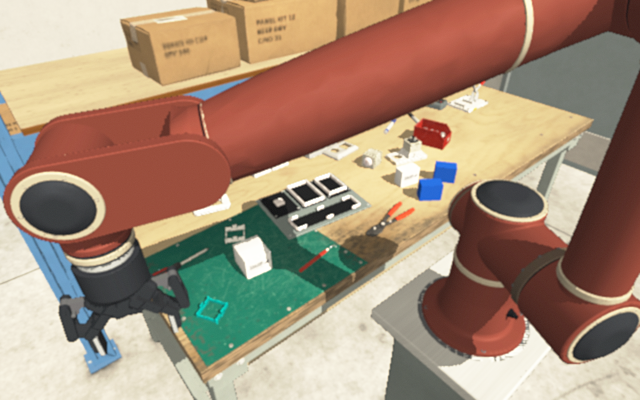

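The top view shows the frame at crop (203,141), the driver running from (3,170) to its tip at (142,147), the timer at (618,105) and the white narrow carton at (628,218). The board has the frame holder on the left, the timer recess in the middle and the carton recess on the right. Next I'll measure poses from the depth cloud.

```bash
cat >> h.py <<'E'
def rect(pts):
    (cx,cy),(w,h),a=cv2.minAreaRect((pts[:,:2]*1000).astype(np.float32))
    b=cv2.boxPoints(((cx,cy),(w,h),a)); e=b[1]-b[0]; f=b[2]-b[1]
    l=e if np.hypot(*e)>np.hypot(*f) else f
    return np.round([cx,cy,np.hypot(*e),np.hypot(*f)],1),"long-axis deg",round(np.degrees(np.arctan2(l[1],l[0]))%180,1)
E
python3 - <<'E'
from h import *
p=cv2.imread("pics/top0.png");d=np.load("top0.npy");w=cloud("top",d)
hsv=cv2.cvtColor(p,cv2.COLOR_BGR2HSV)
def near(x,y,r,z0,z1): return (np.hypot(w[...,0]-x,w[...,1]-y)<r)&(w[...,2]>z0)&(w[...,2]<z1)
for n,a in dict(timer=(.581,-.287,.07,.02,.07),carton=(.427,-.287,.05,.045,.07),driver=(.541,.433,.12,.008,.05),handle=(.53,.47,.08,.012,.05),wide=(.419,.29,.07,.045,.07),clip=(.527,-.41,.09,.01,.1)).items():
    m=near(*a);print(n,m.sum(),rect(w[m]),np.round(np.nanpercentile(w[m][:,2],[5,50,95]),4))
white=(hsv[...,1]<60)&(hsv[...,2]>110)
for n,q in dict(frame=(.57,.263,.05),tn=(.575,.0055,.062),cn=(.568,-.088,.062),block=(.59,.09,.03)).items():
    m=near(*q,-.01,.05)&white;print(n,m.sum(),rect(w[m]),np.round(np.nanpercentile(w[m][:,2],[5,50,95]),4))
    if n in("frame","tn","cn","block"):
        uv=np.argwhere(m); z={'frame':.011,'tn':.022,'cn':.022,'block':.02}[n]
        print('   planar',rect(np.array([world("top",u,v,z=z) for v,u in uv])))
m=(np.abs(w[...,0]-.467)<.045)&(np.abs(w[...,1]-.02)<.13)&white
print("cradle",m.sum(),rect(w[m]))
m=near(.53,.02,.2,.003,.03)&(np.abs(w[...,1])<.16);print("board",rect(w[m]))
# floors: black
m=near(.467,.015,.13,-.01,.03)&(hsv[...,2]<45)&(w[...,0]<.505);print("cradle floor",rect(w[m]),np.median(w[m][:,2]))
for n,q in dict(t=(.575,.0055,.055),c=(.568,-.088,.055)).items():
    m=near(*q,-.01,.03)&(hsv[...,2]<45);print(n,"floor",rect(w[m]),np.median(w[m][:,2]))
E
```

```text
timer 402 (array([ 588.5, -292.6,   83. ,   47.1]), 'long-axis deg', np.float32(105.8)) [0.0272 0.0449 0.0493]
carton 315 (array([ 436.6, -292.2,   36.6,   66. ]), 'long-axis deg', np.float32(77.6)) [0.0506 0.0554 0.0599]
driver 363 (array([528.2, 424.4, 198.1, 181.2]), 'long-axis deg', np.float32(90.5)) [0.0084 0.0195 0.0287]
handle 275 (array([534.1, 459.4, 130.8,  26.7]), 'long-axis deg', np.float32(98.4)) [0.0138 0.0216 0.0292]
wide 636 (array([430.8, 285.4,  73. ,  67.6]), 'long-axis deg', np.float32(173.4)) [0.0535 0.0578 0.0616]
clip 844 (array([ 540.5, -415.8,   68.3,  128.8]), 'long-axis deg', np.float32(74.9)) [0.0109 0.0208 0.0677]
frame 32 (array([557.4, 263. ,  50.7,  47.7]), 'long-axis deg', np.float32(151.3)) [0.0091 0.0141 0.0202]
   planar (array([557.7, 263.4,  51.2,  48.2]), 'long-axis deg', np.float32(148.4))
tn 285 (array([573.9,  -1.7, 121.1, 109. ]), 'long-axis deg', np.float32(173.0)) [0.0035 0.0135 0.0247]
   planar (array([572.9,  -2.1, 122.7, 108.1]), 'long-axis deg', np.float32(173.0))
cn 278 (array([561.8, -81.6, 109.7, 110.1]), 'long-axis deg', np.float32(88.3)) [0.0023 0.0143 0.0243]
   planar (array([560.7, -79.7, 110.8, 106.8]), 'long-axis deg', np.float32(175.6))
block 68 (array([592.4,  92.4,  24. ,  23.7]), 'long-axis deg', np.float32(176.6)) [0.0169 0.0198 0.0232]
   planar (array([592.6,  92.3,  23.6,  23.4]), 'long-axis deg', np.float32(178.4))
cradle 644 (array([468.5,  12.6,  88.6, 244. ]), 'long-axis deg', np.float32(88.4))
board (array([5.299e+02, 1.000e-01, 3.964e+02, 3.195e+02]), 'long-axis deg', np.float32(179.8))
cradle floor (array([471.5,  18.7,  49.1, 207.2]), 'long-axis deg', np.float32(82.7)) 0.007623914008898169
t floor (array([579.2,   4.1, 100.5, 109.2]), 'long-axis deg', np.float32(71.1)) 0.010058252038079751
c floor (array([569.4, -80. , 108.1,  90.6]), 'long-axis deg', np.float32(173.2)) 0.009686723778118633
```

```bash
python3 - <<'E'
from h import *
p=cv2.imread("pics/top0.png");s=cv2.imread("pics/scene0.png")
a=cv2.resize(p[155:195,202:242],(400,400),interpolation=cv2.INTER_CUBIC);b=cv2.resize(s[212:252,214:254],(400,400),interpolation=cv2.INTER_CUBIC)
cv2.imwrite("pics/fr.png",np.hstack([a,b]))
d=np.load("top0.npy");w=cloud("top",d);hsv=cv2.cvtColor(p,cv2.COLOR_BGR2HSV)
dark=(hsv[...,2]<60).astype(np.uint8)
n,l=cv2.connectedComponents(dark,connectivity=4)
c=camera_info("top");T=np.array(c["T"])
def pix(P):
    q=np.linalg.inv(T)@np.r_[P,1];return int(round(c["cx"]-c["fx"]*q[0]/q[2])),int(round(c["cy"]+c["fy"]*q[1]/q[2]))
for nme,P,z in(("t",(.581,.003,.01),.01),("c",(.5695,-.086,.01),.01),("cr",(.4715,.0187,.008),.008)):
    u,v=pix(P);m=l==l[v,u];print(nme,hsv[v,u],m.sum(),rect(np.array([world("top",x,y,z=z) for y,x in np.argwhere(m)])))
# driver
m=(np.hypot(w[...,0]-.541,w[...,1]-.433)<.12)&((hsv[...,0]<12)|(hsv[...,0]>168)|(hsv[...,1]<60))&(w[...,2]>.003)&(w[...,0]>.49)
m[:,206:]=False
for zz in(.006,.014):
  k=m&(w[...,2]>zz);P=w[k][:,:2]*1000;mu=P.mean(0);e=np.linalg.svd(P-mu,full_matrices=False)[2][0];t=(P-mu)@e
  print("driver",k.sum(),mu,np.degrees(np.arctan2(e[1],e[0])),mu+t.min()*e,mu+t.max()*e)
for mm in masks_of("top","driver_mid")[:2]:
  k=mm["region"];print(mm["conf"],mm["box"],rect(np.array([world("top",x,y,z=.014) for y,x in np.argwhere(k)])))
for mm in masks_of("top","frame_mid")[:3]:
  k=mm["region"];print(mm["conf"],mm["box"],rect(np.array([world("top",x,y,z=.008) for y,x in np.argwhere(k)])))
for v in range(160,190,1): print(v," ".join("%3d"%x for x in p[v,206:238,2]))
E
```

```text
t [174  94  27] 721 (array([582.1,   4.4,  99.3,  63.4]), 'long-axis deg', np.float32(172.7))
c [37 92 25] 506 (array([570.9, -85.4,  80.7,  54.3]), 'long-axis deg', np.float32(172.6))Traceback (most recent call last):
  File "<stdin>", line 12, in <module>
  File "h.py", line 4, in world
    c=camera_info(cam);T=np.array(c["T"])
ValueError: time passes only in moves, steps and waits
```

View pics/fr.png

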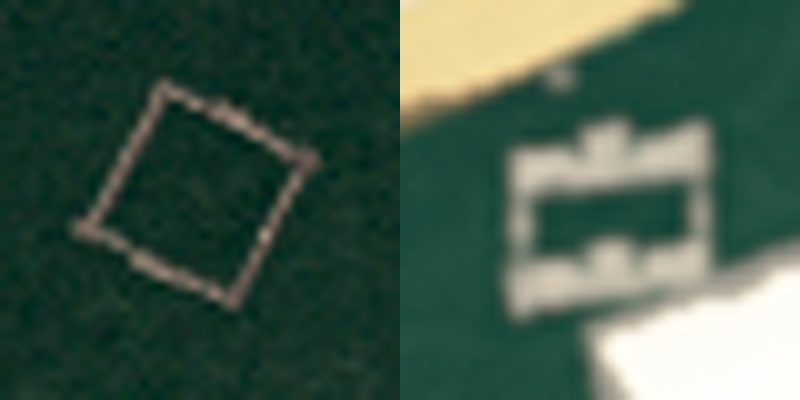

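The left half of the crop is the top view. The frame's tabs are on its upper and lower edges, so the plain sides are the left and right ones. The corners are at about (165,85), (315,160), (235,305) and (80,230).

```bash
sed -i 's/^def world/from functools import lru_cache\ncamera_info=lru_cache(None)(camera_info)\ndef world/' h.py; python3 - <<'E'
from h import *
p=cv2.imread("pics/top0.png")
d=np.load("top0.npy");w=cloud("top",d);hsv=cv2.cvtColor(p,cv2.COLOR_BGR2HSV)
P=np.array([world("top",202-.45+a/10,155-.45+b/10,z=.011) for a,b in((165,85),(315,160),(235,305),(80,230))])
print("frame",P.mean(0),[np.round(np.linalg.norm(P[i]-P[i-1]),4) for i in range(4)],np.degrees(np.arctan2(*(P[0]-P[1]+P[3]-P[2])[1::-1])))
m=(np.hypot(w[...,0]-.541,w[...,1]-.433)<.12)&((hsv[...,0]<12)|(hsv[...,0]>168)|(hsv[...,1]<60))&(w[...,2]>.003)&(w[...,0]>.49)
m[:,206:]=False
for zz in(.006,.014):
  k=m&(w[...,2]>zz);P=w[k][:,:2]*1000;mu=P.mean(0);e=np.linalg.svd(P-mu,full_matrices=False)[2][0];t=(P-mu)@e
  print("driver",k.sum(),mu,np.degrees(np.arctan2(e[1],e[0])),mu+t.min()*e,mu+t.max()*e)
for mm in masks_of("top","driver_mid")[:2]:
  k=mm["region"];print(mm["conf"],mm["box"],rect(np.array([world("top",x,y,z=.014) for y,x in np.argwhere(k)])))
l=cv2.connectedComponents((hsv[...,2]<60).astype(np.uint8),connectivity=4)[1]
k=l==l[201,305];print("cradle",k.sum(),rect(np.array([world("top",x,y,z=.008) for y,x in np.argwhere(k)])))
# timer profile along its axis
k=(np.hypot(w[...,0]-.5885,w[...,1]+.2926)<.06)&(w[...,2]>.012);e=np.array([np.cos(np.radians(15.8)),np.sin(np.radians(15.8))])
f=np.array([np.cos(np.radians(105.8)),np.sin(np.radians(105.8))]);q=w[k]-[.5885,-.2926,0]
for s in np.arange(-.045,.045,.01):
  j=(q[:,:2]@f>=s)&(q[:,:2]@f<s+.01)
  if j.any(): print("timer",round(s,3),np.round([(q[j][:,:2]@e).min(),(q[j][:,:2]@e).max(),q[j][:,2].max()],3))
E
```

```text
frame [0.55724771 0.26266858 0.011     ] [np.float64(0.0492), np.float64(0.0496), np.float64(0.0485), np.float64(0.0508)] 62.20470124529749
driver 269 [533.50076197 467.00617916] -79.07560654975879 [522.50588918 523.97112102] [557.09806561 344.74746306]
driver 229 [530.97770075 477.83640932] -80.20206082805039 [523.00570582 523.9992368 ] [546.81730643 386.11520397]
0.8 [132.8, 178.1, 30.1, 12.4] (array([532.5, 474.9,  98.5,  23.7]), 'long-axis deg', np.float32(98.0))
cradle 1157 (array([471.3,  18.8,  50.5, 207.1]), 'long-axis deg', np.float32(82.7))
timer -0.045 [-0.01   0.007  0.035]
timer -0.035 [-0.009  0.02   0.044]
timer -0.025 [-0.024  0.021  0.049]
timer -0.015 [-0.024  0.021  0.05 ]
timer -0.005 [-0.023  0.021  0.05 ]
timer 0.005 [-0.023  0.022  0.051]
timer 0.015 [-0.023  0.024  0.053]
timer 0.025 [-0.024  0.024  0.053]
timer 0.035 [-0.014  0.013  0.046]
```

```bash
python3 -m handwheel '[[[0.0265,-0.0238,-0.0093,0,0,-0.74],[0.0265,-0.0238,-0.0093,0,0,-0.74],[0.0265,-0.0238,-0.0093,0,0,-0.74],[0.0265,-0.0238,-0.0093,0,0,-0.74],[0.0265,-0.0238,-0.0093,0,0,-0.74],[0.0265,-0.0238,-0.0093,0,0,-0.74],[0.0265,-0.0238,-0.0093,0,0,-0.74],[0.0265,-0.0238,-0.0093,0,0,-0.74],[0.0265,-0.0238,-0.0093,0,0,-0.74],[0.0265,-0.0238,-0.0093,0,0,-0.74],[0.0265,-0.0238,-0.0093,0,0,-0.74],[0.0265,-0.0238,-0.0093,0,0,-0.74],[0.0265,-0.0238,-0.0093,0,0,-0.74],[0.0265,-0.0238,-0.0093,0,0,-0.74],[0,0,0,0,0,0],[0,0,0,0,0,0]]]' 0.75
cat > g.py <<'E'
import sys,numpy as np
from plant import state
s=state();q=s["tool_rot"];a=2*np.degrees(np.arctan2(q[2],q[1]))-90
a=(a+180)%360-180
z=2*(q[1]*q[3]+q[0]*q[2]),2*(q[2]*q[3]-q[0]*q[1])
print("t",round(s["time"],2),"pos",np.round(s["tool_pos"],4),"yang",round(a,1),"ztilt",np.round(np.degrees(z),2),"w",round(s["gripper_width"],3),"gf",np.round(s["grasp_force"],1),"F",np.round(s["contact_force"],1))
if len(sys.argv)>1:
    t=list(map(float,sys.argv[1:]));d=np.array(t[:3])-s["tool_pos"];da=(t[3]-a+180)%360-180
    print("go",np.round(d,4),"rot",round(da,1))
E
python3 g.py .557 .2627 0 62.2
```

```text
time: 2.48
tool_pos: [0.558, 0.2619, 0.1002]
tool_rot: [-0.001, 0.241, 0.971, -0.0]
contact_force: [-0.2, 0.9, 0.3]
gripper_width: 0.751
grasp_force: 0.0
t 2.48 pos [0.558  0.2619 0.1002] yang 62.1 ztilt [-0.09 -0.02] w 0.751 gf 0.0 F [-0.2  0.9  0.3]
go [-0.001   0.0008 -0.1002] rot 0.1
```

```bash
python3 -m handwheel '[[[-0.001,0.0008,-0.03,0,0,0],[0,0,-0.03,0,0,0],[0,0,-0.025,0,0,0],[0,0,-0.01,0,0,0],[0,0,-0.006,0,0,0],[0,0,0,0,0,0]]]'; python3 g.py .557 .2627 0 62.2
```

```text
time: 2.98
tool_pos: [0.5554, 0.2647, -0.0005]
tool_rot: [-0.001, 0.239, 0.971, -0.0]
contact_force: [-0.3, -0.2, 1.1]
gripper_width: 0.752
grasp_force: 0.0
t 2.98 pos [ 5.554e-01  2.647e-01 -5.000e-04] yang 62.3 ztilt [-0.08 -0.02] w 0.752 gf 0.0 F [-0.3 -0.2  1.1]
go [ 0.0016 -0.002   0.0005] rot -0.1
```

```bash
python3 -m handwheel '[[[0,0,0,0,0,0],[0,0,0,0,0,0],[0,0,0,0,0,0],[0,0,0,0,0,0],[0,0,0,0,0,0],[0,0,0,0,0,0]]]' 0.4; python3 g.py .557 .2627 0 62.2
```

```text
time: 3.48
tool_pos: [0.5581, 0.2649, 0.0025]
tool_rot: [0.002, 0.239, 0.971, 0.001]
contact_force: [-0.5, -0.1, 6.3]
gripper_width: 0.561
grasp_force: 62.4
t 3.48 pos [0.5581 0.2649 0.0025] yang 62.3 ztilt [0.21 0.09] w 0.561 gf 62.4 F [-0.5 -0.1  6.3]
go [-0.0011 -0.0022 -0.0025] rot -0.1
```

```bash
python3 -m handwheel '[[[0,0,0.02,0,0,0],[0,0,0.035,0,0,0],[0,0,0.025,0,0,0],[0.006,-0.0287,0,0,0,0],[0.006,-0.0287,0,0,0,0],[0.006,-0.0287,0,0,0,0],[0.006,-0.0287,0,0,0,0],[0.006,-0.0287,0,0,0,0],[0.006,-0.0287,0,0,0,0],[0,0,0,0,0,0],[0,0,0,0,0,0],[0,0,0,0,0,0]]]'; python3 g.py .5925 .0924 .0135 62.2
```

```text
time: 4.48
tool_pos: [0.5922, 0.0921, 0.0801]
tool_rot: [-0.0, 0.24, 0.971, 0.0]
contact_force: [0.2, 0.4, 0.3]
gripper_width: 0.556
grasp_force: 61.7
t 4.48 pos [0.5922 0.0921 0.0801] yang 62.3 ztilt [-0.01  0.02] w 0.556 gf 61.7 F [0.2 0.4 0.3]
go [ 0.0003  0.0003 -0.0666] rot -0.1
```

```bash
python3 -m handwheel '[[[0,0,-0.025,0,0,0],[0,0,-0.02,0,0,0],[0,0,-0.012,0,0,0],[0,0,-0.006,0,0,0],[0,0,-0.003,0,0,0],[0,0,0,0,0,0],[0,0,0,0,0,0]]]'; python3 g.py .5925 .0924 .0135 62.2
```

```text
time: 5.07
tool_pos: [0.5931, 0.0923, 0.015]
tool_rot: [0.001, 0.239, 0.971, 0.0]
contact_force: [0.4, -0.2, 0.1]
gripper_width: 0.559
grasp_force: 61.8
t 5.07 pos [0.5931 0.0923 0.015 ] yang 62.3 ztilt [0.08 0.  ] w 0.559 gf 61.8 F [ 0.4 -0.2  0.1]
go [-0.0006  0.0001 -0.0015] rot -0.1
```

```bash
python3 -m handwheel '[[[0,0,-0.001,0,0,0],[0,0,-0.001,0,0,0],[0,0,0,0,0,0]]]'; python3 -m handwheel '[[[0,0,0,0,0,0],[0,0,0,0,0,0],[0,0,0,0,0,0],[0,0,0.01,0,0,0],[0,0,0.02,0,0,0],[0,0,0.035,0,0,0],[0,0,0.035,0,0,0],[0,0,0.02,0,0,0],[-0.01,0.035,0,0,0,-4],[-0.01,0.035,0,0,0,-5],[-0.01,0.035,0,0,0,-5],[-0.01,0.035,0,0,0,-5],[-0.01,0.035,0,0,0,-5],[-0.01,0.035,0,0,0,-5],[0,0.035,0,0,0,-5],[0,0.035,0,0,0,-5],[0,0.035,0,0,0,-5],[0,0.035,0,0,0,-5],[0,0.031,0,0,0,-2.4],[0,0,0,0,0,0]]]' 0.67; python3 g.py .5324 .4728 .1 10.9
python3 - <<'E'
from h import *
p,d=grab_frame("top");cv2.imwrite("pics/t1.png",cv2.resize(p[120:220,250:390],None,fx=5,fy=5,interpolation=cv2.INTER_CUBIC))
E
```

```text
time: 5.32
tool_pos: [0.5928, 0.0919, 0.0127]
tool_rot: [0.001, 0.239, 0.971, 0.0]
contact_force: [-0.3, 0.8, 0.4]
gripper_width: 0.556
grasp_force: 61.8
time: 6.98
tool_pos: [0.5314, 0.4781, 0.133]
tool_rot: [-0.001, 0.636, 0.772, 0.001]
contact_force: [-0.1, -1.1, 0.4]
gripper_width: 0.668
grasp_force: 0.0
t 6.98 pos [0.5314 0.4781 0.133 ] yang 11.1 ztilt [0.05 0.17] w 0.668 gf 0.0 F [-0.1 -1.1  0.4]
go [ 0.001  -0.0053 -0.033 ] rot -0.2
```

View pics/t1.png

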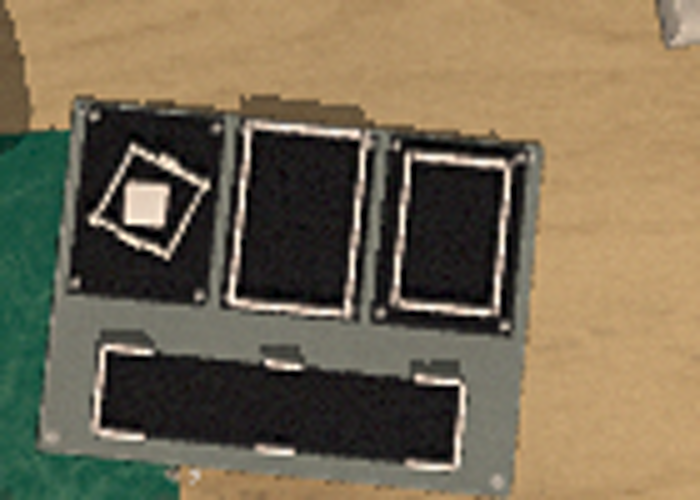

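The frame lies flat over the block: ring centre about (150,200), block at (146,203). Next is the driver.

```bash
python3 -m handwheel '[[[0.001,-0.0053,-0.035,0,0,0],[0,0,-0.035,0,0,0],[0,0,-0.03,0,0,0],[0,0,-0.015,0,0,0],[0,0,-0.009,0,0,0],[0,0,0,0,0,0]]]' 0.6; python3 g.py .5324 .4728 .009 10.9; python3 -m handwheel '[[[0,0,0,0,0,0],[0,0,0,0,0,0],[0,0,0,0,0,0],[0,0,0,0,0,0],[0,0,0,0,0,0],[0,0,0,0,0,0],[0,0,0,0,0,0]]]' 0.1;python3 g.py
```

```text
time: 7.53
tool_pos: [0.5325, 0.4663, 0.0062]
tool_rot: [-0.0, 0.637, 0.771, -0.002]
contact_force: [0.1, 0.6, -0.6]
gripper_width: 0.6
grasp_force: 0.0
t 7.53 pos [0.5325 0.4663 0.0062] yang 10.9 ztilt [-0.16 -0.12] w 0.6 gf 0.0 F [ 0.1  0.6 -0.6]
go [-0.0001  0.0065  0.0028] rot 0.0
time: 8.12
tool_pos: [0.5351, 0.4688, 0.0114]
tool_rot: [0.001, 0.637, 0.771, 0.002]
contact_force: [-0.3, -0.6, 5.9]
gripper_width: 0.246
grasp_force: 58.1
t 8.12 pos [0.5351 0.4688 0.0114] yang 10.9 ztilt [0.23 0.14] w 0.246 gf 58.1 F [-0.3 -0.6  5.9]
```

```bash
python3 -m handwheel '[[[0,0,0.02,0,0,0],[0,0,0.035,0,0,0],[0,0,0.035,0,0,0],[-0.0045,-0.032,0,0,0,-1.4],[-0.0045,-0.032,0,0,0,-1.4],[-0.0045,-0.032,0,0,0,-1.4],[-0.0045,-0.032,0,0,0,-1.4],[-0.0045,-0.032,0,0,0,-1.4],[-0.0045,-0.032,0,0,0,-1.4],[-0.0045,-0.032,0,0,0,-1.4],[-0.0045,-0.032,0,0,0,-1.4],[-0.0045,-0.032,0,0,0,-1.4],[-0.0045,-0.032,0,0,0,-1.4],[-0.0045,-0.032,0,0,0,-1.4],[-0.0045,-0.032,0,0,0,-1.4],[-0.0045,-0.032,0,0,0,-1.4],[0,0,0,0,0,0],[0,0,0,0,0,0],[0,0,0,0,0,0]]]';python3 g.py .476 .0545 .02 -7.3
python3 - <<'E'
from h import *
p,d=grab_frame("top");w=cloud("top",d)
cv2.imwrite("pics/t2.png",cv2.resize(p[120:240,240:400],None,fx=5,fy=5,interpolation=cv2.INTER_CUBIC))
E
```

```text
time: 9.7
tool_pos: [0.4751, 0.0518, 0.0986]
tool_rot: [0.0, 0.751, 0.66, 0.001]
contact_force: [-0.3, -0.0, -0.7]
gripper_width: 0.241
grasp_force: 58.1
t 9.7 pos [0.4751 0.0518 0.0986] yang -7.3 ztilt [0.06 0.02] w 0.241 gf 58.1 F [-0.3 -0.  -0.7]
go [ 0.0009  0.0027 -0.0786] rot 0.0
```

View pics/t2.png

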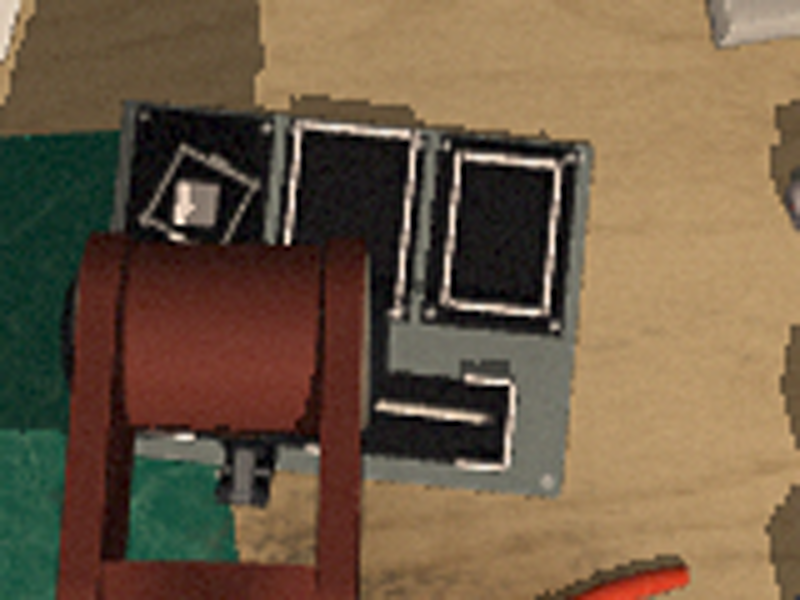

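The driver is held over the cradle with its tip at (490,419), which is in line and about centred.

```bash
python3 -m handwheel '[[[0.0007,0.0007,-0.03,0,0,0],[0,0,-0.025,0,0,0],[0,0,-0.015,0,0,0],[0,0,-0.006,0,0,0],[0,0,-0.0015,0,0,0],[0,0,0,0,0,0],[0,0,0,0,0,0],[0,0,0,0,0,0]]]';python3 g.py .4757 .0525 .02 -7.3
```

```text
time: 10.42
tool_pos: [0.4769, 0.0525, 0.0221]
tool_rot: [0.001, 0.751, 0.661, 0.001]
contact_force: [-0.3, -1.0, -1.7]
gripper_width: 0.248
grasp_force: 58.1
t 10.42 pos [0.4769 0.0525 0.0221] yang -7.3 ztilt [ 0.16 -0.01] w 0.248 gf 58.1 F [-0.3 -1.  -1.7]
go [-0.0012 -0.     -0.0021] rot -0.0
```

```bash
python3 -m handwheel '[[[-0.001,0,-0.0015,0,0,0],[0,0,-0.001,0,0,0],[0,0,0,0,0,0],[0,0,0,0,0,0]]]';python3 g.py .4757 .0525 .02 -7.3; python3 -m handwheel '[[[0,0,0,0,0,0],[0,0,0,0,0,0],[0,0,0,0,0,0],[0,0,0,0,0,0],[0,0,0.015,0,0,0],[0,0,0.03,0,0,0],[0,0,0.035,0,0,0],[0,0,0.03,0,0,0],[0,0,0,0,0,0]]]' 0.55;python3 g.py .5885 -.2926 .15 15.8
```

```text
time: 10.75
tool_pos: [0.4746, 0.0523, 0.0182]
tool_rot: [0.0, 0.751, 0.661, 0.0]
contact_force: [-0.3, 0.7, -0.3]
gripper_width: 0.244
grasp_force: 58.1
t 10.75 pos [0.4746 0.0523 0.0182] yang -7.3 ztilt [0.01 0.  ] w 0.244 gf 58.1 F [-0.3  0.7 -0.3]
go [0.0011 0.0002 0.0018] rot 0.0
time: 11.5
tool_pos: [0.4791, 0.0522, 0.1357]
tool_rot: [0.005, 0.751, 0.661, 0.005]
contact_force: [1.8, 0.7, 1.0]
gripper_width: 0.546
grasp_force: 0.0
t 11.5 pos [0.4791 0.0522 0.1357] yang -7.3 ztilt [ 0.75 -0.03] w 0.546 gf 0.0 F [1.8 0.7 1. ]
go [ 0.1094 -0.3448  0.0143] rot 23.1
```

```bash
python3 -m handwheel '[[[0.0092,-0.0288,0,0,0,1.93],[0.0092,-0.0288,0,0,0,1.93],[0.0092,-0.0288,0,0,0,1.93],[0.0092,-0.0288,0,0,0,1.93],[0.0092,-0.0288,0,0,0,1.93],[0.0092,-0.0288,0,0,0,1.93],[0.0092,-0.0288,0,0,0,1.93],[0.0092,-0.0288,0,0,0,1.93],[0.0092,-0.0288,0,0,0,1.93],[0.0092,-0.0288,0,0,0,1.93],[0.0092,-0.0288,0,0,0,1.93],[0.0092,-0.0288,0,0,0,1.93],[0,0,0,0,0,0],[0,0,0,0,0,0],[0,0,0,0,0,0]]]' 0.78;python3 g.py .5885 -.2926 .02 15.8
python3 - <<'E'
from h import *
p,d=grab_frame("top");cv2.imwrite("pics/t3.png",cv2.resize(p[130:250,240:400],None,fx=5,fy=5,interpolation=cv2.INTER_CUBIC))
E
```

```text
time: 12.75
tool_pos: [0.5845, -0.2927, 0.1273]
tool_rot: [-0.001, 0.603, 0.798, 0.0]
contact_force: [0.3, 1.1, -0.5]
gripper_width: 0.778
grasp_force: 0.0
t 12.75 pos [ 0.5845 -0.2927  0.1273] yang 15.8 ztilt [-0.06  0.07] w 0.778 gf 0.0 F [ 0.3  1.1 -0.5]
go [ 4.000e-03  1.000e-04 -1.073e-01] rot -0.0
```

View pics/t3.png

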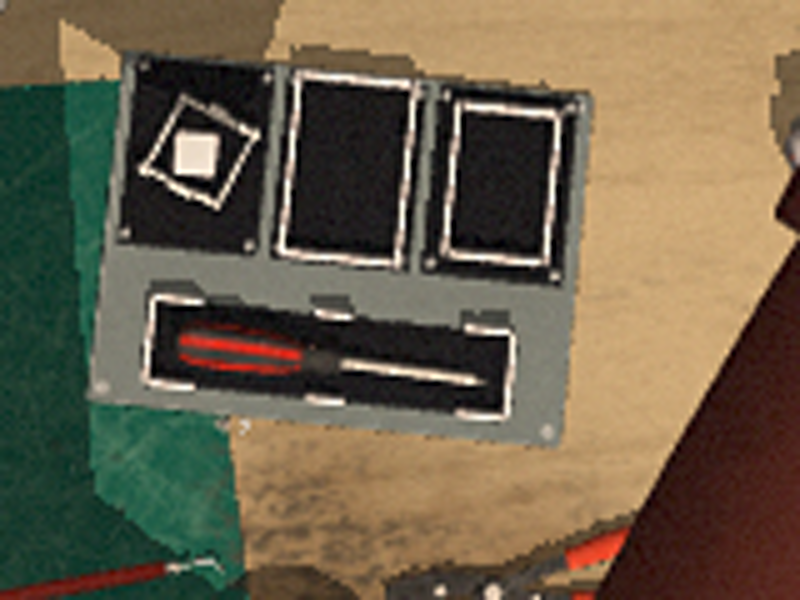

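The driver lies in the cradle from (175,345) to (485,381), with its middle near the cradle's middle at (331,357). Now the timer.

```bash
python3 -m handwheel '[[[0.004,0,-0.03,0,0,0],[0,0,-0.03,0,0,0],[0,0,-0.025,0,0,0],[0,0,-0.015,0,0,0],[0,0,-0.007,0,0,0],[0,0,0,0,0,0],[0,0,0,0,0,0]]]';python3 g.py .5885 -.2926 .02 15.8;python3 -m handwheel '[[[0,0,0,0,0,0],[0,0,0,0,0,0],[0,0,0,0,0,0],[0,0,0,0,0,0],[0,0,0,0,0,0],[0,0,0,0,0,0]]]' 0.3;python3 g.py
```

```text
time: 13.38
tool_pos: [0.5896, -0.2932, 0.0221]
tool_rot: [0.001, 0.603, 0.798, 0.0]
contact_force: [-0.4, 0.1, -0.3]
gripper_width: 0.778
grasp_force: 0.0
t 13.38 pos [ 0.5896 -0.2932  0.0221] yang 15.9 ztilt [ 0.06 -0.04] w 0.778 gf 0.0 F [-0.4  0.1 -0.3]
go [-0.0011  0.0006 -0.0021] rot -0.1
time: 13.88
tool_pos: [0.5906, -0.2944, 0.0238]
tool_rot: [0.002, 0.603, 0.798, 0.0]
contact_force: [0.6, -0.6, 6.4]
gripper_width: 0.511
grasp_force: 63.7
t 13.88 pos [ 0.5906 -0.2944  0.0238] yang 15.8 ztilt [ 0.21 -0.14] w 0.511 gf 63.7 F [ 0.6 -0.6  6.4]
```

```bash
python3 -m handwheel '[[[0,0,0.02,0,0,0],[0,0,0.035,0,0,0],[0,0,0.025,0,0,0],[-0.0007,0.0249,0,0,0,5.57],[-0.0007,0.0249,0,0,0,5.57],[-0.0007,0.0249,0,0,0,5.57],[-0.0007,0.0249,0,0,0,5.57],[-0.0007,0.0249,0,0,0,5.57],[-0.0007,0.0249,0,0,0,5.57],[-0.0007,0.0249,0,0,0,5.57],[-0.0007,0.0249,0,0,0,5.57],[-0.0007,0.0249,0,0,0,5.57],[-0.0007,0.0249,0,0,0,5.57],[-0.0007,0.0249,0,0,0,5.57],[-0.0007,0.0249,0,0,0,5.57],[0,0,0,0,0,0],[0,0,0,0,0,0],[0,0,0,0,0,0]]]';python3 g.py .582 .004 .034 82.7
```

```text
time: 15.38
tool_pos: [0.5804, 0.0052, 0.1011]
tool_rot: [-0.0, 0.064, 0.998, -0.0]
contact_force: [0.1, -0.4, -1.0]
gripper_width: 0.515
grasp_force: 62.9
t 15.38 pos [0.5804 0.0052 0.1011] yang 82.6 ztilt [-0.01 -0.02] w 0.515 gf 62.9 F [ 0.1 -0.4 -1. ]
go [ 0.0016 -0.0012 -0.0671] rot 0.1
```

```bash
python3 -m handwheel '[[[0.0015,-0.001,-0.025,0,0,0],[0,0,-0.022,0,0,0],[0,0,-0.012,0,0,0],[0,0,-0.006,0,0,0],[0,0,0,0,0,0],[0,0,0,0,0,0],[0,0,0,0,0,0]]]';python3 g.py .582 .004 .034 82.7;python3 -m handwheel '[[[0,0,-0.002,0,0,0],[0,0,-0.001,0,0,0],[0,0,0,0,0,0],[0,0,0,0,0,0]]]';python3 g.py .582 .004 .034 82.7
```

```text
time: 15.97
tool_pos: [0.5828, 0.0041, 0.0369]
tool_rot: [0.001, 0.064, 0.998, -0.0]
contact_force: [-0.0, -0.4, -0.5]
gripper_width: 0.511
grasp_force: 62.9
t 15.97 pos [0.5828 0.0041 0.0369] yang 82.7 ztilt [ 0.09 -0.01] w 0.511 gf 62.9 F [-0.  -0.4 -0.5]
go [-0.0008 -0.0001 -0.0029] rot 0.0
time: 16.3
tool_pos: [0.5826, 0.0044, 0.0338]
tool_rot: [0.001, 0.064, 0.998, -0.0]
contact_force: [-0.7, -0.3, 2.3]
gripper_width: 0.514
grasp_force: 63.2
t 16.3 pos [0.5826 0.0044 0.0338] yang 82.7 ztilt [ 0.06 -0.02] w 0.514 gf 63.2 F [-0.7 -0.3  2.3]
go [-0.0006 -0.0004  0.0002] rot 0.0
```

```bash
python3 -m handwheel '[[[0,0,0,0,0,0],[0,0,0,0,0,0],[0,0,0,0,0,0],[0,0,0.01,0,0,0],[0,0,0.03,0,0,0],[0,0,0.04,0,0,0],[0,0,0.03,0,0,0],[0,0,0,0,0,0]]]' 0.7; python3 -m handwheel '[[[-0.0097,-0.0198,0,0,0,-6.34],[-0.0097,-0.0198,0,0,0,-6.34],[-0.0097,-0.0198,0,0,0,-6.34],[-0.0097,-0.0198,0,0,0,-6.34],[-0.0097,-0.0198,0,0,0,-6.34],[-0.0097,-0.0198,0,0,0,-6.34],[-0.0097,-0.0198,0,0,0,-6.34],[-0.0097,-0.0198,0,0,0,-6.34],[-0.0097,-0.0198,0,0,0,-6.34],[-0.0097,-0.0198,0,0,0,-6.34],[-0.0097,-0.0198,0,0,0,-6.34],[-0.0097,-0.0198,0,0,0,-6.34],[-0.0097,-0.0198,0,0,0,-6.34],[-0.0097,-0.0198,0,0,0,-6.34],[-0.0097,-0.0198,0,0,0,-6.34],[0,0,0,0,0,0],[0,0,0,0,0,0],[0,0,0,0,0,0]]]';python3 g.py .4366 -.2922 .025 -12.4
python3 - <<'E'
from h import *
p,d=grab_frame("top");cv2.imwrite("pics/t4.png",cv2.resize(p[130:250,240:400],None,fx=5,fy=5,interpolation=cv2.INTER_CUBIC))
E
```

```text
time: 16.97
tool_pos: [0.5869, 0.0041, 0.1526]
tool_rot: [0.007, 0.064, 0.998, -0.0]
contact_force: [0.1, -0.2, 0.7]
gripper_width: 0.7
grasp_force: 0.0
time: 18.47
tool_pos: [0.4367, -0.2921, 0.1433]
tool_rot: [-0.0, 0.779, 0.627, 0.0]
contact_force: [0.7, 0.5, -0.7]
gripper_width: 0.7
grasp_force: 0.0
t 18.47 pos [ 0.4367 -0.2921  0.1433] yang -12.3 ztilt [0.02 0.02] w 0.7 gf 0.0 F [ 0.7  0.5 -0.7]
go [-1.000e-04 -1.000e-04 -1.183e-01] rot -0.1
```

View pics/t4.png

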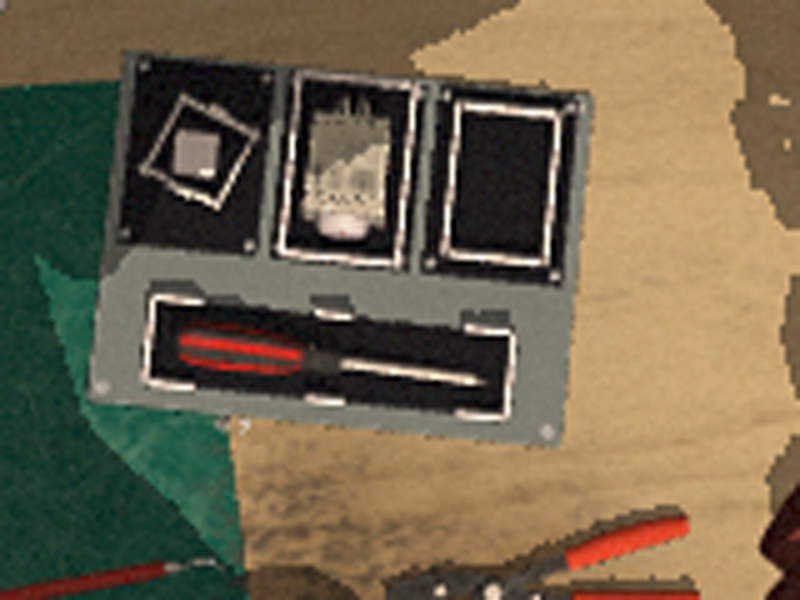

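The timer is centred in the larger recess, spanning about (305–390, 95–240). Now the carton, with a narrower opening so the fingers stay clear of the blue one.

```bash
python3 -m handwheel '[[[0,0,-0.03,0,0,0],[0,0,-0.03,0,0,0],[0,0,-0.03,0,0,0],[0,0,-0.018,0,0,0],[0,0,-0.009,0,0,0],[0,0,0,0,0,0],[0,0,0,0,0,0]]]' 0.6;python3 g.py;python3 -m handwheel '[[[0,0,0,0,0,0],[0,0,0,0,0,0],[0,0,0,0,0,0],[0,0,0,0,0,0],[0,0,0,0,0,0],[0,0,0,0,0,0]]]' 0.2;python3 g.py
```

```text
time: 19.1
tool_pos: [0.4371, -0.2921, 0.0265]
tool_rot: [0.0, 0.779, 0.627, 0.0]
contact_force: [0.2, 0.6, 0.1]
gripper_width: 0.599
grasp_force: 0.0
t 19.1 pos [ 0.4371 -0.2921  0.0265] yang -12.3 ztilt [ 0.01 -0.  ] w 0.599 gf 0.0 F [0.2 0.6 0.1]
time: 19.6
tool_pos: [0.438, -0.2936, 0.0283]
tool_rot: [0.002, 0.779, 0.627, 0.0]
contact_force: [1.7, 0.9, 6.3]
gripper_width: 0.419
grasp_force: 60.9
t 19.6 pos [ 0.438  -0.2936  0.0283] yang -12.4 ztilt [ 0.18 -0.14] w 0.419 gf 60.9 F [1.7 0.9 6.3]
```

```bash
python3 -m handwheel '[[[0,0,0.02,0,0,0],[0,0,0.035,0,0,0],[0,0,0.03,0,0,0],[0.0096,0.0148,0,0,0,-6.06],[0.0096,0.0148,0,0,0,-6.06],[0.0096,0.0148,0,0,0,-6.06],[0.0096,0.0148,0,0,0,-6.06],[0.0096,0.0148,0,0,0,-6.06],[0.0096,0.0148,0,0,0,-6.06],[0.0096,0.0148,0,0,0,-6.06],[0.0096,0.0148,0,0,0,-6.06],[0.0096,0.0148,0,0,0,-6.06],[0.0096,0.0148,0,0,0,-6.06],[0.0096,0.0148,0,0,0,-6.06],[0.0096,0.0148,0,0,0,-6.06],[0.0096,0.0148,0,0,0,-6.06],[0.0096,0.0148,0,0,0,-6.06],[0,0,0,0,0,0],[0,0,0,0,0,0],[0,0,0,0,0,0]]]';python3 g.py .5707 -.0856 .038 -97.3
```

```text
time: 21.27
tool_pos: [0.5705, -0.0856, 0.1109]
tool_rot: [0.0, 0.998, -0.062, -0.0]
contact_force: [-0.6, -0.1, -0.5]
gripper_width: 0.415
grasp_force: 60.2
t 21.27 pos [ 0.5705 -0.0856  0.1109] yang -97.2 ztilt [-0.04 -0.01] w 0.415 gf 60.2 F [-0.6 -0.1 -0.5]
go [ 0.0002 -0.     -0.0729] rot -0.1
```

```bash
python3 -m handwheel '[[[0,0,-0.025,0,0,0],[0,0,-0.025,0,0,0],[0,0,-0.014,0,0,0],[0,0,-0.006,0,0,0],[0,0,-0.001,0,0,0],[0,0,0,0,0,0],[0,0,0,0,0,0]]]';python3 g.py .5707 -.0856 .038 -97.3;python3 -m handwheel '[[[0,0,-0.002,0,0,0],[0,0,-0.001,0,0,0],[0,0,0,0,0,0],[0,0,0,0,0,0]]]';python3 g.py
```

```text
time: 21.85
tool_pos: [0.5716, -0.0857, 0.0409]
tool_rot: [0.0, 0.998, -0.063, 0.001]
contact_force: [0.1, 0.4, -0.9]
gripper_width: 0.414
grasp_force: 60.2
t 21.85 pos [ 0.5716 -0.0857  0.0409] yang -97.3 ztilt [ 0.09 -0.02] w 0.414 gf 60.2 F [ 0.1  0.4 -0.9]
go [-0.0009  0.0001 -0.0029] rot -0.0
time: 22.18
tool_pos: [0.5718, -0.0856, 0.0384]
tool_rot: [0.0, 0.998, -0.063, 0.001]
contact_force: [-1.6, -0.1, 5.2]
gripper_width: 0.416
grasp_force: 60.7
t 22.18 pos [ 0.5718 -0.0856  0.0384] yang -97.2 ztilt [ 0.1  -0.04] w 0.416 gf 60.7 F [-1.6 -0.1  5.2]
```

Contact with the floor. Next I'll release, retreat clear of the board and check.

```bash
python3 -m handwheel '[[[0,0,0,0,0,0],[0,0,0,0,0,0],[0,0,0,0,0,0],[0,0,0.01,0,0,0],[0,0,0.03,0,0,0],[0,0,0.04,0,0,0],[0,0,0.04,0,0,0],[-0.01,-0.035,0.02,0,0,0],[-0.01,-0.035,0.01,0,0,0],[-0.01,-0.035,0,0,0,0],[-0.01,-0.035,0,0,0,0],[-0.01,-0.035,0,0,0,0],[-0.01,-0.035,0,0,0,0],[0,0,0,0,0,0],[0,0,0,0,0,0],[0,0,0,0,0,0]]]' 0.6; python3 g.py
python3 - <<'E'
from h import *
p,d=grab_frame("top");w=cloud("top",d);cv2.imwrite("pics/t5.png",cv2.resize(p[130:250,240:400],None,fx=5,fy=5,interpolation=cv2.INTER_CUBIC))
def near(x,y,r,z0,z1): return (np.hypot(w[...,0]-x,w[...,1]-y)<r)&(w[...,2]>z0)&(w[...,2]<z1)
for n,a in dict(timer=(.582,.004,.055,.028,.1),carton=(.571,-.086,.045,.05,.1),wide=(.419,.29,.07,.045,.07),clip=(.527,-.41,.09,.01,.1)).items():
    m=near(*a);print(n,m.sum(),rect(w[m]) if m.sum()>5 else "",np.round(np.nanpercentile(w[m][:,2],[5,50,95]),4))
E
```

```text
time: 23.52
tool_pos: [0.5109, -0.295, 0.1873]
tool_rot: [-0.0, 0.998, -0.063, 0.0]
contact_force: [0.6, 0.0, 0.2]
gripper_width: 0.597
grasp_force: 0.0
t 23.52 pos [ 0.5109 -0.295   0.1873] yang -97.3 ztilt [0.01 0.03] w 0.597 gf 0.0 F [0.6 0.  0.2]
timer 390 (array([578.4,   6. ,  55.4,  80.7]), 'long-axis deg', np.float32(7.5)) [0.0352 0.0551 0.0592]
carton 312 (array([571.8, -85.9,  66.4,  36.8]), 'long-axis deg', np.float32(172.8)) [0.0617 0.0656 0.0699]
wide 632 (array([430.5, 284.9,  73.3,  66.8]), 'long-axis deg', np.float32(172.9)) [0.0534 0.0578 0.0618]
clip 69 (array([ 505.7, -438.1,   12.1,   45.6]), 'long-axis deg', np.float32(75.2)) [0.0106 0.017  0.036 ]
```

View pics/t5.png

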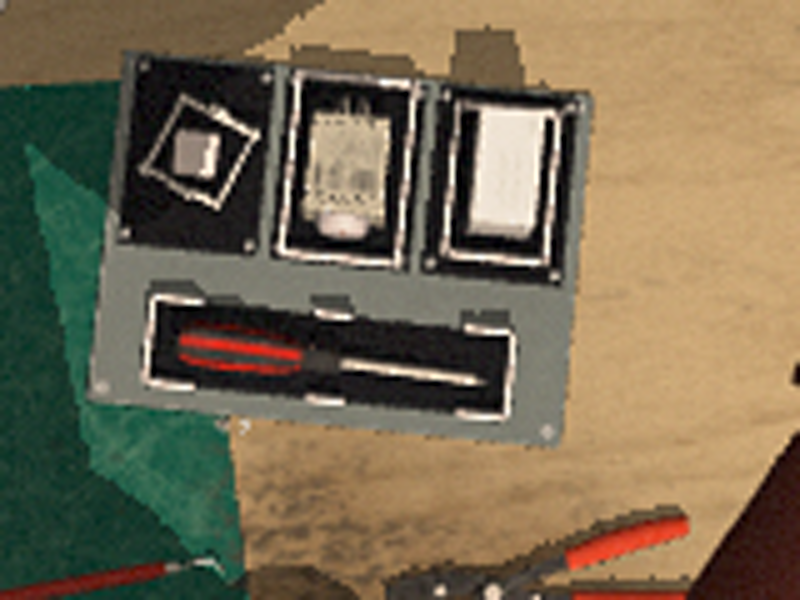

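All four parts are seated: frame at (200,153), timer at (347,165), carton at (508,170) and driver from (175,345) to (485,381). The measured heights of the timer and carton agree, and the wide carton hasn't moved.

```bash
python3 -c "
from plant import *
print(job_done())"
```

```text
the job is handed in; nothing more can be done
None
```

I handed the job in at about 24 s: the last picture shows the timer, narrow carton, frame and screwdriver each seated in its own holder and the wide carton unmoved; the arm hid the clipped timer from that final check, but I never went near it.

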